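Sweep the counted nuts into the tray's trough

ROBOT

A 6-joint arm with a two-finger parallel gripper is mounted at the origin on the work surface. World frame = base frame: x ahead of the robot, y to its left, z up, the work surface at z = 0. Lengths are in mm, angles in rad, forces in N, time in s.
With the tool pointing down it reaches from about 325 to 1000 mm from the base axis. Payload 5.1 kg.
Tool frame: the origin (TCP) lies at the very end of the fingers, on their centre line; the grasp point (between the pads) lies 19 mm behind it; z points along the fingers, y is the direction in which the jaws open and shut (so a half turn about z gives the same grasp; the last joint's range is limited). The gripper opens to 85 mm and grips with 20 to 120 N. Pads are 22 mm wide; open, the fingers measure 114 mm over their backs; the gripper's body (76 mm by 85 mm) begins 54 mm behind the grasp point. The pads swing forward as they close: fully open they stand 13 mm farther back than shut.
Start: joints at [1.213, 0.124, 1.65, -0, 1.367, -0.083], TCP at [176.402, 625.593, 231.322] pointing down, gripper open.
Joint ranges: [-2.61, 2.61], [-1.02, 2.33], [0.03, 2.71], [-1.35, 4.49], [0.32, 2.68], [-2.91, 2.91]. Speed limits (rad/s): [2.57, 2.57, 3.14, 3.14, 3.14, 3.14].

INTERFACE

Orientations are given as [roll, pitch, yaw] about the fixed x, y, z axes, in that order (R = Rz(yaw) Ry(pitch) Rx(roll)).
In Python, from rig import bot gives the robot as it stands. The module is installed in compiled form; this text tells all that it offers.
- The arm moves only by the tool carry_out, never from a script. Its argument "commands" is a list of rows, each a list of 6 numbers: the shift along the tool's x, y, z in cm, then the turn, a rotation vector about the tool's x, y, z in rad. A call has exactly 10 rows; each row is the pose to reach, as a shift and turn from the pose measured when the call began, along the tool's axes at that moment; what a row does not reach only later rows make up. A row lasts 1/12 s, in which the tool goes at most 41.7 mm and 7.16 degrees, less where a joint would pass 70% of its speed; a pose out of reach is approached as far as the arm can. A call with a gripper value outside its range is refused whole. "fingers" is the opening, from 0 (shut) to 1 (fully open), set as the call begins (left out, the last holds). The fingers move at their own pace and stop on an object; "grip_force" is the grip in N (left out, the last holds). Time passes only in rows, so rows that repeat a pose let the fingers close, or fill a call up. It gives the time, the measured TCP pose, the force and the opening at its end, in the units of the state.
- bot.observe(): the state, without advancing time (a new reading comes with each control period).
- bot.capture(name): name is "scene" or "side" or "wrist"; returns (picture, depth): 480x640x3 uint8, red, green, blue; 480x640 float32, mm along the optical axis (not along the pixel's ray), 0 where there is no reading.
- bot.camera_params(name): a dict with "vfov" (degrees; the focal length in pixels is half the picture's height over the tangent of half this angle, whatever the lens; pixels are square), "cx", "cy" (the principal point, pixels), "k1" (the pictures are not rectified: a ray, as slopes to the right and down, at radius r is drawn at 1 + k1 r^2 times it, then the intrinsics apply), "camera_from_world" (4x4, takes a point from world to camera coordinates). Camera axes: x right, y up, looking along -z (the intrinsics and any distortion apply to the point x, -y, -z); pixel columns grow to the right and rows downward; lengths in mm; the calibration is good to about 2 mm. A picture is of the moment at which its call begins: read the wrist's pose just before it. camera_params takes no time and is no camera call; for the wrist camera it gives the pose at the moment of the call.
- bot.job_done(): hands the job in, once; it reports no verdict.
Trained networks look in the newest picture that a camera, given by its name, has taken for a name from the list of things; names that differ only in an ending like _2 or _b are one class to them, and where a whole thing is asked for, a point or a joint stands for the part that bears it (a point fixed in the world has none). Each returns a list of dicts, best first, with "confidence" (0 to 1); they miss things now and then, are a little off and sometimes report something else, mostly with a low value. They report only what shows in the picture. A call takes as long as a camera call. They do not tell look-alikes from the thing itself.
- bot.silhouettes(camera, target): "mask" (480x640 bool, what is visible of it) and "centre" ([column, row] in pixels, amid what is visible of it).
- bot.spot_point(camera, target): "centre" ([column, row] in pixels: a listed point, or the origin of a listed thing).
The state is a dict: "t": time; "q": joint angles; "joint_vel": joint speeds; "joint_torque": joint torques, N m; "position": TCP position; "tcp_rot": TCP orientation; "ft_force": force on the tool from outside, world axes, zero at the start; "wrist_torque": the same for the moment, N m; "opening": finger opening in mm.
Only numpy, scipy, OpenCV 4.12 (cv2) and the standard library are available. Lean on these libraries where they do the work, as an engineer would, in place of code of your own. Each camera call takes 0.05 s, during which the arm holds its last target. There are 200 camera calls.

TASK

Three steel nuts have been counted on the grey counting tray: with the closed fingers, sweep all three across the deck and over its open edge, so that they lie in the trough along the tray's side. Only push the nuts: do not pinch them, lift them or press down hard on them. Leave the small jar standing where it is among them, and do not shift the carton, the tape core or the red bin.

Things in the scene. Friction and masses are not known exactly. Their poses are not given: they have to be found in the camera images.
- tray: grey counting tray, screwed to the bench, at a new place and angle each time. Origin on the bench under the tray, z up. Its raised flat white deck covers x -130 to 130 mm, y -110 to 80 mm, top 30 mm above the bench. A 6 mm wall, top 40 mm above the bench, stands outside x = -130, x = 130 and y = -110 mm; at y = 80 mm the deck has an open edge, without lip, above the trough.
- trough (a point): middle of the trough's grey floor, 4 mm above the bench, at x 0, y 115 mm in the tray's frame (same axes). The trough runs the tray's whole length (x -130 to 130 mm) beside the deck's open edge, y 80 to 150 mm, 26 mm deeper than the deck; its outer wall (y 150 to 156 mm) is 45 mm high, its ends 40 mm.
- nut_0_center (a point): centre (half-way up) of one of three like steel hex nuts lying flat on the deck: 30 mm across flats, 35 mm across corners, 16 mm high, 20 mm bore, 40 to 85 g. Slides when pushed. Nuts and jar start in a row along the tray's x axis, about 62 mm apart, in any order, each 70 to 120 mm from the deck's open edge.
- nut_1_center (a point): centre (half-way up) of one of three like steel hex nuts lying flat on the deck: 30 mm across flats, 35 mm across corners, 16 mm high, 20 mm bore, 40 to 85 g. Slides when pushed. Nuts and jar start in a row along the tray's x axis, about 62 mm apart, in any order, each 70 to 120 mm from the deck's open edge.
- nut_2_center (a point): centre (half-way up) of one of three like steel hex nuts lying flat on the deck: 30 mm across flats, 35 mm across corners, 16 mm high, 20 mm bore, 40 to 85 g. Slides when pushed. Nuts and jar start in a row along the tray's x axis, about 62 mm apart, in any order, each 70 to 120 mm from the deck's open edge.
- jar: small amber jar with a black cap, standing on the tray's deck in the row with the nuts: 36 mm diameter, 50 mm high; origin at the centre of its underside. Not fastened.
- carton: white carton, loose on the bench beside the tray's +x end, 90 x 130 x 70 mm high; origin at the centre of its underside.
- tape: empty cardboard tape core lying flat on the bench behind the tray's -y side, 100 mm diameter, 48 mm high; origin at the centre of its underside.
- bin: small red open bin, loose on the bench behind the tray's -y side, near its +x corner, 90 x 130 x 55 mm high; origin at the centre of its underside.
Things that resemble listed ones, but are neither listed nor needed, are in the scene too. Leave any pink look-alike of the part that bears nut_0_center alone.

How it is judged (in metres and radians):
At the end, for the whole second after the job is handed in: The centres of all three nuts are inside the trough (tray x within 130 mm of the middle, tray y 80 to 150 mm) and less than 32 mm above the bench, the nuts at rest (below 30 mm/s); jar, carton, tape core and bin upright (within 0.2 rad) and within 20 mm of where they began (x of nut_0_center in the frame of tray between -0.13 and 0.13 m and y of nut_0_center in the frame of tray between 0.08 and 0.15 m and z of each of nut_0_center, nut_1_center, nut_2_center in the frame of tray below 0.032 m and linear speed of each of nut_0, nut_1, nut_2 below 0.03 m/s and x of nut_1_center in the frame of tray between -0.13 and 0.13 m and y of nut_1_center in the frame of tray between 0.08 and 0.15 m and x of nut_2_center in the frame of tray between -0.13 and 0.13 m and y of nut_2_center in the frame of tray between 0.08 and 0.15 m and distance of each of jar, carton, tape, bin from where it was at the start of the episode below 0.02 m and angle between each of jar, carton, tape, bin's own z axis and vertical below 0.2 rad); the robot touches nothing.
It fails at once if a nut is lifted (its centre more than 58 mm above the bench, 20 mm above where it lies on the deck) (height (world z) of any of nut_0_center, nut_1_center, nut_2_center above 0.058 m).
It fails at once if a nut is pinched or pressed hard (more than 30 N between it and the fingers) (contact force between the fingers and nut_0 above 30 N or contact force between the fingers and nut_1 above 30 N or contact force between the fingers and nut_2 above 30 N).
It fails at once if the jar, carton, tape core or bin is shifted by more than 20 mm or tipped (not (distance of each of jar, carton, tape, bin from where it was at the start of the episode below 0.02 m and angle between each of jar, carton, tape, bin's own z axis and vertical below 0.2 rad)).
It also fails if it takes over 58 s, if anything falls off the work surface, if the arm or the gripper's body presses on something with over 40 N, if the wrist force passes 120 N, or if a joint passes its speed limit or range.

## Working session

There is one attempt and no reset: what is moved stays moved. The work goes in short steps, Python scripts to look and compute and a tool call to move; the robot and the scene stay as the last step left them, time stands still between calls to the robot, and variables do not carry over. Pictures are saved under pics/ and viewed, about 8 in all and at most 12, crops included, and the job is handed in when it is done.

Besides the shell and the picture viewer there is one more tool, called by a JSON object that holds its "fn" and its "kwargs". carry_out: Moves the arm, as the interface text tells. Its arguments: {"type":"object","properties":{"commands":{"type":"array"},"fingers":{"type":"number"},"grip_force":{"type":"number"}},"required":["commands"]}

```bash
mkdir -p pics; cat > h.py <<'E'
import numpy as np, cv2
from rig import bot
def ray(cam,px):
    p=bot.camera_params(cam); f=240/np.tan(np.radians(p["vfov"]/2))
    u=np.array([(px[0]-p["cx"])/f,(px[1]-p["cy"])/f]); s=u.copy()
    for _ in range(30): s=u/(1+p["k1"]*(s@s))
    M=np.linalg.inv(np.array(p["camera_from_world"]))
    return M[:3,3], M[:3,:3]@np.array([s[0],-s[1],-1.0])
def at_z(cam,px,z):
    o,d=ray(cam,px); return o+d*(z-o[2])/d[2]
def at_depth(cam,px,dep):
    o,d=ray(cam,px); return o+d*dep
def proj(cam,P):
    p=bot.camera_params(cam); f=240/np.tan(np.radians(p["vfov"]/2))
    c=(np.array(p["camera_from_world"])@np.append(P,1))[:3]; s=np.array([c[0],-c[1]])/-c[2]
    s=s*(1+p["k1"]*(s@s)); return s*f+[p["cx"],p["cy"]]
def save(img,n): cv2.imwrite("pics/"+n,img[:,:,::-1])
E
python3 - <<'E'
from h import *
np.set_printoptions(precision=1,suppress=True)
s=bot.observe(); print(s["t"],s["position"],s["tcp_rot"],s["opening"],s["ft_force"])
for c in ["scene","side"]:
    im,d=bot.capture(c); save(im,c+"1.png"); np.save(c+"d.npy",d)
    print(c,bot.camera_params(c)["vfov"], np.linalg.inv(np.array(bot.camera_params(c)["camera_from_world"]))[:3,3])
    for t,z in [("nut_0_center",38),("jar",30),("trough",4),("tray",0),("carton",0),("tape",0),("bin",0)]:
        for r in bot.spot_point(c,t): print(t,round(r["confidence"],2),np.array(r["centre"]),at_z(c,r["centre"],z))
E
```

```text
0.0 [176.2 625.  230. ] [-3.1 -0.   2.9] 85.11474423116537 [ 0.4 -0.5  0.3]
scene 57.28895475866033 [928.7 590.2 546.8]
nut_0_center 0.79 [328.6 260.2] [601.1  32.9  38. ]
nut_0_center 0.7 [419.6 231.7] [392.1  45.6  38. ]
nut_0_center 0.65 [222.7 262.4] [776.  -60.8  38. ]
nut_0_center 0.57 [227.4 316.3] [816.7  77.5  38. ]
nut_0_center 0.55 [447.  256.7] [401.2 137.4  38. ]
jar 0.56 [296.1 260. ] [649.1  -7.5  30. ]
trough 0.85 [372.5 309.9] [583.9 155.    4. ]
trough 0.66 [374.8 234.9] [448.4 -30.2   4. ]
tray 0.65 [345.4 274.3] [570.9  45.6   0. ]
carton 0.75 [227.7 318.4] [809.7  44.2   0. ]
tape 0.79 [316.6 215. ] [ 514.9 -169.2    0. ]
side 53.76047044653564 [264.7 447.4 568.5]
nut_0_center 0.96 [401.  387.1] [357.6 131.6  38. ]
nut_0_center 0.8 [295.8 264.9] [594.   33.1  38. ]
nut_0_center 0.61 [436.8 336.9] [352.1  35.6  38. ]
nut_0_center 0.52 [260.7 199. ] [749.3 -67.9  38. ]
jar 0.68 [282.7 236.4] [658.3 -15.7  30. ]
jar 0.5 [252. 333.] [569.5 168.6  30. ]
trough 0.76 [251.3 330.7] [587.8 152.6   4. ]
tray 0.75 [296.6 264.1] [617.6   1.1   0. ]
tray 0.62 [307.  288.4] [570.9  36.    0. ]
tape 0.97 [400.1 235.4] [ 506.6 -164.2    0. ]
tape 0.66 [298.4 265.3] [613.4   1.7   0. ]
```

```bash
python3 -c "
import cv2,numpy as np
a=cv2.imread('pics/scene1.png');b=cv2.imread('pics/side1.png')
cv2.imwrite('pics/both.png',np.vstack([cv2.resize(a[150:450,120:560],(800,545))]))
cv2.imwrite('pics/b2.png',cv2.resize(b[140:440,150:550],(800,600)))"
```

```text
(no output)
```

View pics/both.png

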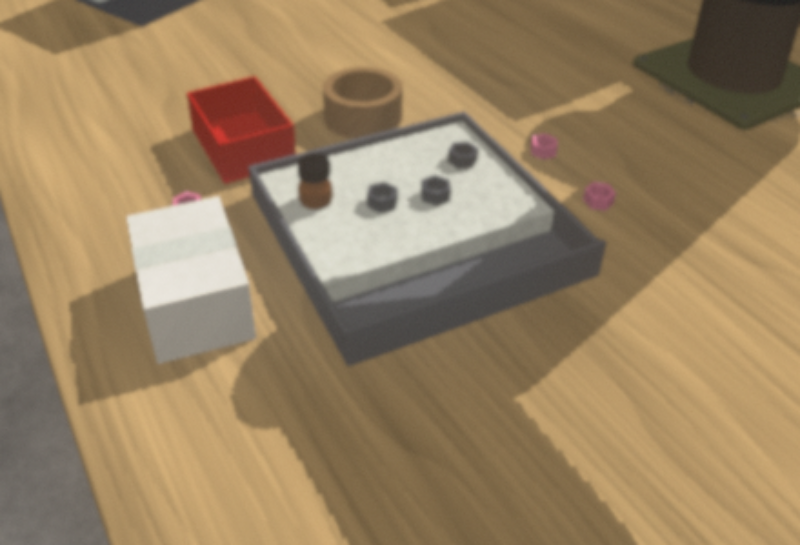

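View pics/b2.png

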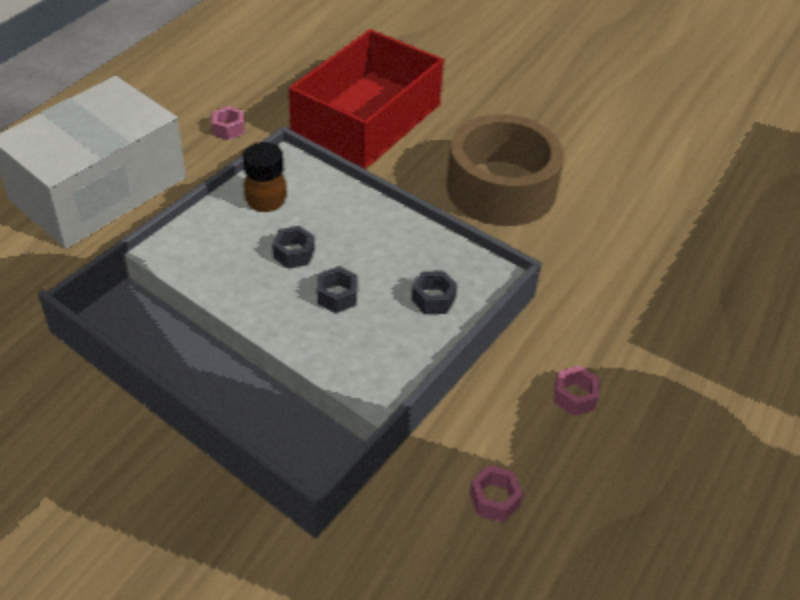

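```bash
cat > m.py <<'E'
from h import *
np.set_printoptions(precision=1,suppress=True)
def cloud(c):
    im=cv2.imread(f"pics/{c}1.png")[:,:,::-1]; d=np.load(c+"d.npy")
    p=bot.camera_params(c); f=240/np.tan(np.radians(p["vfov"]/2))
    u=np.stack(np.meshgrid((np.arange(640)-p["cx"])/f,(np.arange(480)-p["cy"])/f),-1); s=u.copy()
    for _ in range(20): s=u/(1+p["k1"]*(s**2).sum(-1,keepdims=True))
    P=np.stack([s[...,0]*d,-s[...,1]*d,-d],-1); M=np.linalg.inv(np.array(p["camera_from_world"]))
    return im,P@M[:3,:3].T+M[:3,3],d>0
if __name__=="__main__":
  for c,seeds in [("scene",[(300,246),(330,258),(360,254),(375,234)]),("side",[(282,235),(297,263),(319,284.5),(367,285.5)])]:
    im,W,ok=cloud(c)
    m=ok&(abs(W[...,2]-30)<5)&(im.min(-1)>90)&(W[...,0]>400)&(W[...,0]<800)&(W[...,1]>-150)&(W[...,1]<200)
    n,l,st,_=cv2.connectedComponentsWithStats(m.astype(np.uint8)); k=1+st[1:,4].argmax(); m=l==k
    print(c,"deck",st[k,4],W[m][:,2].mean(),cv2.minAreaRect(W[m][:,:2].astype(np.float32)), cv2.boxPoints(cv2.minAreaRect(W[m][:,:2].astype(np.float32))).tolist())
    for s in seeds: print(s,at_z(c,s,38))
    # dark tops
    t=ok&(abs(W[...,2]-45)<4)&(im.max(-1)<110)
    h=cv2.convexHull(W[m][:,:2].astype(np.float32))
    ins=np.array([cv2.pointPolygonTest(h,(float(a),float(b)),True)>8 for a,b in W[t][:,:2]])
    tt=np.zeros(t.shape,np.uint8); ii=np.argwhere(t)[ins]; tt[ii[:,0],ii[:,1]]=1
    n,l,st,_=cv2.connectedComponentsWithStats(tt)
    for k in range(1,n):
        if st[k,4]>20:
            q=W[l==k]; print(" blob",st[k,4],(q.min(0)+q.max(0))/2,q.max(0)-q.min(0))
    j=ok&(W[...,2]>60)&(W[...,2]<90); hull=[cv2.pointPolygonTest(h,(float(a),float(b)),True)>-5 for a,b in W[j][:,:2]]
    q=W[j][np.array(hull,bool)]; print(" jar",len(q),(q.min(0)+q.max(0))/2,q.max(0)-q.min(0))
E
python3 m.py
```

```text
scene deck 7410 29.699894803981834 ((567.7386474609375, 22.788619995117188), (195.07752990722656, 259.12774658203125), 85.18367767333984) [[430.4427490234375, -63.52732467651367], [688.655517578125, -85.28413391113281], [705.0345458984375, 109.10456848144531], [446.82177734375, 130.8613739013672]]
(300, 246) [626.8 -33.9  38. ]
(330, 258) [595.4  28.5  38. ]
(360, 254) [539.7  46.6  38. ]
(375, 234) [476.3   6.2  38. ]
 blob 78 [481.9  11.1  44. ] [28.8 29.   5.8]
 blob 84 [544.   49.1  44.5] [29.1 29.9  6.7]
 blob 90 [597.8  31.3  44.4] [27.9 30.7  6.6]
 blob 60 [659.5   1.2  45. ] [24.5 18.1  7.7]
 jar 273 [654.3  -7.6  70.8] [32.3 33.7 21.4]
side deck 12506 30.48659788510036 ((570.969970703125, 23.309837341308594), (191.69459533691406, 259.0230712890625), 85.13141632080078) [[433.7911071777344, -61.199920654296875], [691.8795776367188, -83.18336486816406], [708.1488037109375, 107.81959533691406], [450.06036376953125, 129.80303955078125]]
(282, 235) [655.6 -10.9  38. ]
(297, 263) [594.9  28.6  38. ]
(319, 284.5) [540.1  46.8  38. ]
(367, 285.5) [479.    7.5  38. ]
 blob 76 [649.3  -2.1  45.1] [30.2 22.8  7.8]
 blob 192 [594.7  29.6  45. ] [32.6 33.1  7.8]
 blob 207 [540.3  47.7  44.6] [33.1 31.3  7.1]
 blob 214 [477.9   9.7  45. ] [31.  33.2  7.8]
 jar 359 [652.   -9.2  71.4] [33.4 34.3 22.1]
```

```bash
cat > g.py <<'E'
from h import *
from scipy.spatial.transform import Rotation as R
import sys
np.set_printoptions(precision=2,suppress=True)
O=np.array([570.3,37.9,0]); th=-0.0848
T=R.from_euler("z",th)
Rt=R.from_euler("xyz",[np.pi,0,np.pi/2+th])   # tool x = tray +y, tool y = tray +x
def st():
    s=bot.observe(); Rn=R.from_euler("xyz",s["tcp_rot"]); p=np.array(s["position"])
    print("t",s["t"],"pos",p,"tray",T.inv().apply(p-O),"F",np.array(s["ft_force"]),"open",s["opening"],"q",np.array(s["q"]))
    return p,Rn
def go(*targets):
    p,Rn=st()
    for t in targets: print(t,"cm",Rn.inv().apply(O+T.apply(t)-p)/10,"rot",(Rn.inv()*Rt).as_rotvec())
if __name__=="__main__": go(*[np.array(eval(a),float) for a in sys.argv[1:]])
E
python3 g.py "[-30,-35,120]" "[-30,-35,90]"
```

```text
t 0.8 pos [176.39 625.62 231.36] tray [-442.27  552.24  231.36] F [0.04 0.36 0.08] open 85.45589400514882 q [ 1.21  0.12  1.65  0.    1.37 -0.08]
[-30. -35. 120.] cm [-51.58 -49.88  11.13] rot [ 0.   -0.    1.38]
[-30. -35.  90.] cm [-51.58 -49.88  14.13] rot [ 0.   -0.    1.38]
```

{"fn": "carry_out", "kwargs": {"commands": [[-2.5,-2.5,0.5,0,0,0.1],[-5,-5,1,0,0,0.2],[-7.5,-7.5,1.5,0,0,0.3],[-10,-10,2,0,0,0.4],[-12.5,-12.5,2.5,0,0,0.5],[-15,-15,3,0,0,0.6],[-17.5,-17.5,3.5,0,0,0.7],[-20,-20,4,0,0,0.8],[-22.5,-22.5,4.5,0,0,0.9],[-25,-25,5,0,0,1.0]], "fingers": 0, "grip_force": 40}}

```text
t: 1.63
position: [349.7, 315.7, 181.5]
tcp_rot: [3.141, -0.0, 1.862]
ft_force: [0.1, 0.5, -0.4]
opening: -0.2
```

```bash
python3 g.py "[-30,-35,120]"
```

```text
t 1.6333 pos [349.74 315.68 181.45] tray [-243.3   258.1   181.45] F [ 0.06  0.55 -0.43] open -0.24457237269839155 q [ 0.62 -0.25  2.09 -0.    1.3   0.33]
[-30. -35. 120.] cm [-35.1    9.06   6.14] rot [ 0.   -0.    0.38]
```

{"fn": "carry_out", "kwargs": {"commands": [[-3.5,0.9,0.6,0,0,0.04],[-7,1.8,1.2,0,0,0.08],[-10.5,2.7,1.8,0,0,0.12],[-14,3.6,2.5,0,0,0.16],[-17.5,4.5,3.1,0,0,0.2],[-21,5.4,3.7,0,0,0.24],[-25,6.5,4.3,0,0,0.28],[-29,7.5,5,0,0,0.32],[-32,8.3,5.6,0,0,0.36],[-35.1,9.1,6.1,0,0,0.376]]}}

```text
t: 2.47
position: [538.5, 3.6, 120.1]
tcp_rot: [3.141, -0.001, 1.483]
ft_force: [0.3, 0.5, 0.8]
opening: -0.1
```

```bash
python3 - <<'E'
from g import *
st(); im,d=bot.capture("side"); c=im[140:440,150:550]; save(cv2.resize(c,(800,600)),"c1.png")
im,d=bot.capture("wrist"); save(im,"w1.png")
for r in bot.silhouettes("wrist","nut_0_center"): 
    w=at_z("wrist",r["centre"],42); print(round(r["confidence"],2),r["centre"],"tray",T.inv().apply(w-O))
E
python3 g.py "[-30,-35,120]" "[-30,-35,37]"
```

```text
t 2.4667 pos [538.47   3.65 120.1 ] tray [-28.82 -36.83 120.1 ] F [0.34 0.49 0.81] open -0.08327519133626031 q [-0.09 -0.03  2.    0.    1.17 -0.01]
0.86 [402.9, 195.9] tray [27.9  -6.34 42.  ]
0.83 [80.6, 239.2] tray [-191.68  -35.52   42.  ]
0.77 [46.4, 86.4] tray [-191.79   62.08   42.  ]
t 2.6167 pos [538.33   3.85 120.04] tray [-28.97 -36.63 120.04] F [-0.51 -0.11  0.42] open -0.26608618151683094 q [-0.09 -0.03  2.    0.    1.17 -0.01]
[-30. -35. 120.] cm [ 0.16 -0.1   0.  ] rot [-0. -0. -0.]
[-30. -35.  37.] cm [ 0.16 -0.1   8.3 ] rot [-0. -0. -0.]
```

View pics/w1.png

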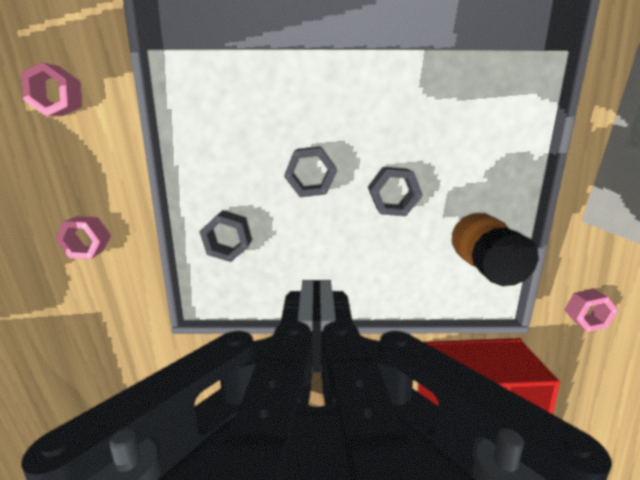

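```bash
python3 - <<'E'
from g import *
tr=lambda px,z: T.inv().apply(at_z("wrist",px,z)-O)
for px in [(311,171),(395,190),(226,236)]: print(px,tr(px,44))
for px in [(149,50),(567,51),(181,320),(525,320)]: print("corner",px,tr(px,30))
print("jar cap",tr((507,257),80),"tip px of TCP",proj("wrist",np.array(bot.observe()["position"])))
E
```

```text
(311, 171) [-32.45  10.5   44.  ]
(395, 190) [21.97 -2.   44.  ]
(226, 236) [-90.44 -32.97  44.  ]
corner (149, 50) [-131.79   83.37   30.  ]
corner (567, 51) [126.28  81.94  30.  ]
corner (181, 320) [-135.71 -106.97   30.  ]
corner (525, 320) [ 134.5  -108.43   30.  ]
jar cap [ 81.14 -34.51  80.  ] tip px of TCP [317.02 294.64]
```

{"fn": "carry_out", "kwargs": {"commands": [[0,-0.2,1.5,0,0,0],[0,-0.2,3,0,0,0],[0,-0.2,4.5,0,0,0],[0,-0.2,5.5,0,0,0],[0,-0.2,6.5,0,0,0],[0,-0.2,7.2,0,0,0],[0,-0.2,7.7,0,0,0],[0,-0.2,8.1,0,0,0],[0,-0.2,8.3,0,0,0],[0,-0.2,8.3,0,0,0]]}}

```text
t: 3.45
position: [536.3, 4.1, 36.9]
tcp_rot: [-3.141, -0.001, 1.483]
ft_force: [0.2, -0.4, -0.0]
opening: 0.1
```

{"fn": "carry_out", "kwargs": {"commands": [[0.4,0,0,0,0,0],[0.8,0,0,0,0,0],[1.2,0,0,0,0,0],[1.6,0,0,0,0,0],[2.0,0,0,0,0,0],[2.4,0,0,0,0,0],[2.8,0,0,0,0,0],[3.2,0,0,0,0,0],[3.6,0,0,0,0,0],[4.0,0,0,0,0,0]]}}

```text
t: 4.28
position: [539.9, 44.4, 37.0]
tcp_rot: [-3.141, -0.001, 1.483]
ft_force: [-0.8, -1.2, 0.9]
opening: -0.2
```

```bash
python3 - <<'E'
from g import *
st(); im,d=bot.capture("wrist"); save(im,"w2.png")
E
```

```text
t 4.2833 pos [539.93  44.37  36.96] tray [-30.81   3.87  36.96] F [-0.79 -1.21  0.88] open -0.24977993051514008 q [-0.02  0.09  2.04  0.    1.01  0.07]
```

View pics/w2.png

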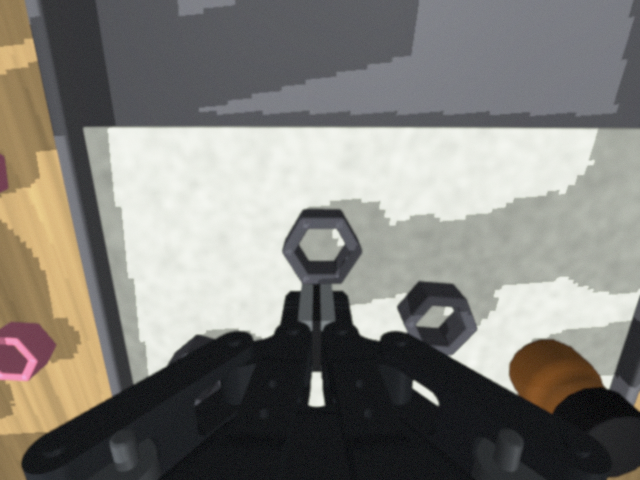

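{"fn": "carry_out", "kwargs": {"commands": [[0.5,0,0,0,0,0],[1.0,0,0,0,0,0],[1.5,0,0,0,0,0],[2.0,0,0,0,0,0],[2.5,0,0,0,0,0],[3.0,0,0,0,0,0],[3.5,0,0,0,0,0],[4.0,0,0,0,0,0],[4.5,0,0,0,0,0],[5.0,0,0,0,0,0]]}}

```text
t: 5.17
position: [544.4, 95.2, 37.1]
tcp_rot: [-3.142, -0.001, 1.483]
ft_force: [-1.2, -0.8, 0.7]
opening: -0.0
```

```bash
python3 - <<'E'
from g import *
st(); im,d=bot.capture("wrist"); save(im,"w3.png")
E
```

```text
t 5.1667 pos [544.4   95.22  37.05] tray [-30.66  54.92  37.05] F [-1.15 -0.76  0.71] open -0.003754657418979759 q [0.08 0.12 2.01 0.   1.01 0.16]
```

View pics/w3.png

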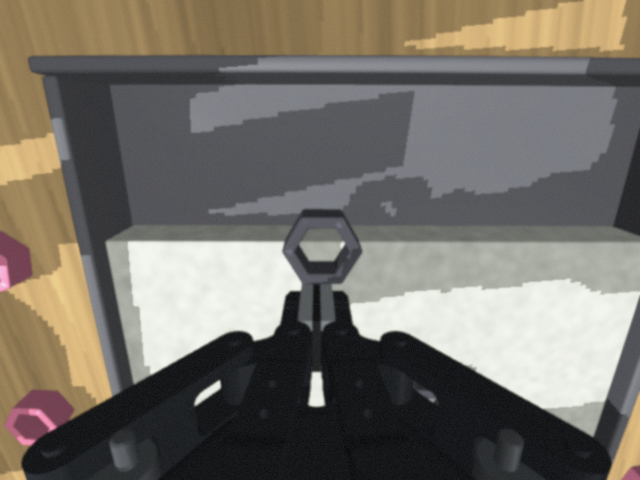

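{"fn": "carry_out", "kwargs": {"commands": [[0.5,0,0,0,0,0],[1.0,0,0,0,0,0],[1.5,0,0,0,0,0],[2.0,0,0,0,0,0],[2.5,0,0,0,0,0],[3.0,0,0,0,0,0],[3.0,0,0,0,0,0],[2.0,0,-1,0,0,0],[0,0,-3,0,0,0],[-2,1,-6,0,0,0]]}}

```text
t: 6.05
position: [548.9, 74.3, 94.8]
tcp_rot: [-3.134, -0.001, 1.485]
ft_force: [0.5, 1.0, -0.5]
opening: 0.2
```

```bash
python3 - <<'E'
from g import *
go([25,-42,110]); im,d=bot.capture("wrist"); save(im,"w4.png")
tr=lambda px,z: T.inv().apply(at_z("wrist",px,z)-O)
for r in bot.silhouettes("wrist","nut_0_center"): print(round(r["confidence"],2),r["centre"],tr(r["centre"],42),tr(r["centre"],12))
E
```

```text
t 6.05 pos [548.91  74.3   94.76] tray [-24.4   34.45  94.76] F [ 0.47  1.03 -0.52] open 0.2313710036842942 q [0.04 0.04 1.98 0.   1.13 0.12]
[25, -42, 110] cm [-7.64  4.93 -1.57] rot [-0.01 -0.   -0.  ]
0.89 [388.4, 300.8] [32.85 -5.11 42.  ] [ 40.23 -21.99  12.  ]
0.81 [81.6, 334.0] [-179.13  -28.57   42.  ] [-202.85  -48.89   12.  ]
0.72 [594.0, 406.5] [197.69 -99.35  42.  ] [ 229.25 -130.06   12.  ]
0.63 [46.3, 201.9] [-180.51   65.25   42.  ] [-204.43   58.68   12.  ]
```

View pics/w4.png

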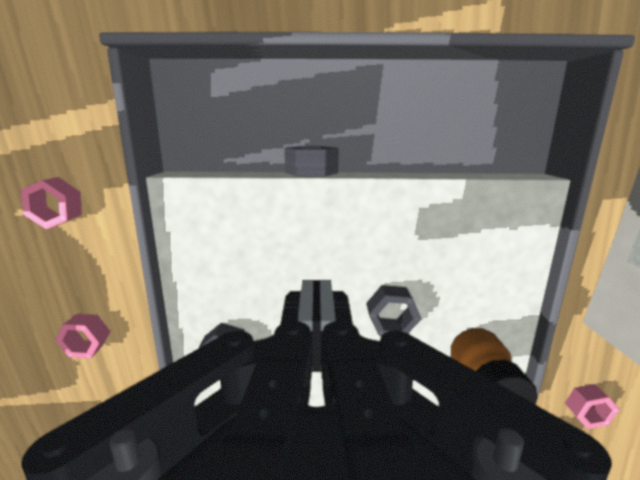

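{"fn": "carry_out", "kwargs": {"commands": [[-2,1.3,-0.5,0,0,0],[-4,2.6,-0.5,0,0,0],[-6,3.9,-0.5,-0.007,0,0],[-7.6,4.9,0,-0.007,0,0],[-7.6,4.9,1.5,-0.007,0,0],[-7.6,4.9,3,-0.007,0,0],[-7.6,4.9,4.3,-0.007,0,0],[-7.6,4.9,5.2,-0.007,0,0],[-7.6,4.9,5.7,-0.007,0,0],[-7.6,4.9,5.7,-0.007,0,0]]}}

```text
t: 6.98
position: [598.7, -7.4, 45.4]
tcp_rot: [3.126, -0.002, 1.481]
ft_force: [-0.5, -0.3, 0.1]
opening: -0.0
```

```bash
python3 - <<'E'
from g import *
go([25,-42,37]); im,d=bot.capture("wrist"); save(im,"w5.png")
tr=lambda px,z: T.inv().apply(at_z("wrist",px,z)-O)
for r in bot.silhouettes("wrist","nut_0_center"): print(round(r["confidence"],2),r["centre"],tr(r["centre"],42))
E
```

```text
t 6.9833 pos [598.68  -7.44  45.43] tray [ 32.11 -42.77  45.43] F [-0.46 -0.32  0.08] open -0.010057676179223967 q [-0.1   0.19  1.91  0.    1.02 -0.01]
[25, -42, 37] cm [ 0.07 -0.72  0.83] rot [ 0.02 -0.   -0.  ]
0.96 [300.6, 231.6] [ 26.25 -13.36  42.  ]
0.6 [589.7, 365.8] [179.75 -90.92  42.  ]
```

View pics/w5.png

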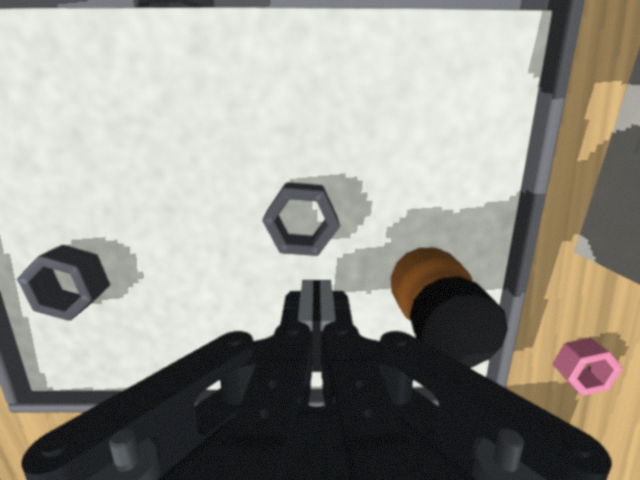

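{"fn": "carry_out", "kwargs": {"commands": [[0,-0.3,0.2,0.01,0,0],[0,-0.7,0.5,0.016,0,0],[0,-0.7,0.8,0.016,0,0],[0,-0.7,0.8,0.016,0,0],[0,-0.7,0.8,0.016,0,0],[0.4,-0.7,0.8,0.016,0,0],[0.8,-0.7,0.8,0.016,0,0],[1.2,-0.7,0.8,0.016,0,0],[1.6,-0.7,0.8,0.016,0,0],[2.0,-0.7,0.8,0.016,0,0]]}}

```text
t: 7.92
position: [595.2, 13.5, 39.3]
tcp_rot: [3.139, -0.002, 1.482]
ft_force: [0.3, -0.9, 1.2]
opening: 0.3
```

```bash
python3 - <<'E'
from g import *
go([25,85,37]); im,d=bot.capture("wrist"); save(im,"w6.png")
tr=lambda px,z: T.inv().apply(at_z("wrist",px,z)-O)
for r in bot.silhouettes("wrist","nut_0_center"): print(round(r["confidence"],2),r["centre"],tr(r["centre"],42))
E
```

```text
t 7.9167 pos [595.15  13.54  39.34] tray [ 26.83 -22.17  39.34] F [ 0.3  -0.89  1.16] open 0.269600106885816 q [-0.07  0.2   1.92  0.    1.03  0.02]
[25, 85, 37] cm [10.72 -0.23  0.25] rot [ 0. -0. -0.]
0.77 [311.0, 256.3] [24.15 -1.51 42.  ]
0.57 [597.4, 401.6] [172.53 -84.01  42.  ]
0.39 [268.3, 163.4] [ 7.23 39.13 42.  ]
```

{"fn": "carry_out", "kwargs": {"commands": [[0.4,-0.1,0.1,0,0,0],[0.8,-0.2,0.2,0,0,0],[1.3,-0.2,0.2,0,0,0],[1.8,-0.2,0.2,0,0,0],[2.3,-0.2,0.2,0,0,0],[2.8,-0.2,0.2,0,0,0],[3.3,-0.2,0.2,0,0,0],[3.8,-0.2,0.2,0,0,0],[4.3,-0.2,0.2,0,0,0],[4.8,-0.2,0.2,0,0,0]]}}

```text
t: 8.85
position: [597.4, 62.4, 37.4]
tcp_rot: [3.139, -0.002, 1.482]
ft_force: [0.6, -0.4, -1.5]
opening: 0.0
```

```bash
python3 - <<'E'
from g import *
go([25,85,37]); im,d=bot.capture("wrist"); save(im,"w7.png")
tr=lambda px,z: T.inv().apply(at_z("wrist",px,z)-O)
for r in bot.silhouettes("wrist","nut_0_center"): print(round(r["confidence"],2),r["centre"],tr(r["centre"],42))
E
```

```text
t 8.85 pos [597.37  62.39  37.35] tray [24.9  26.7  37.35] F [ 0.61 -0.38 -1.46] open 0.03702391733779133 q [0.01 0.21 1.9  0.   1.03 0.1 ]
[25, 85, 37] cm [ 5.83 -0.01  0.05] rot [ 0. -0. -0.]
0.88 [309.3, 258.0] [21.62 47.27 42.  ]
0.59 [275.5, 168.6] [ 8.44 86.07 42.  ]
```

View pics/w7.png

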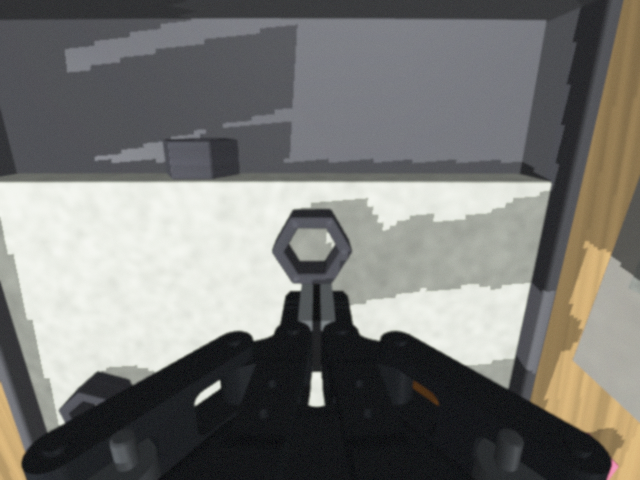

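{"fn": "carry_out", "kwargs": {"commands": [[0.5,-0.1,0,0,0,0],[1.0,-0.1,0,0,0,0],[1.5,-0.1,0,0,0,0],[2.0,-0.1,0,0,0,0],[2.5,-0.1,0,0,0,0],[3.0,-0.1,0,0,0,0],[3.5,-0.1,0,0,0,0],[4.0,-0.1,0,0,0,0],[4.5,-0.1,0,0,0,0],[5.0,-0.1,0,0,0,0]]}}

```text
t: 9.78
position: [600.8, 113.2, 37.4]
tcp_rot: [3.139, -0.003, 1.483]
ft_force: [-0.8, 0.2, -0.3]
opening: 0.4
```

{"fn": "carry_out", "kwargs": {"commands": [[0.4,0,0,0,0,0],[0.8,0,0,0,0,0],[0.8,0,0,0,0,0],[0.3,0,-0.5,0,0,0],[-0.5,0,-1.5,0,0,0],[-1.5,0,-3,0,0,0],[-2.5,0,-4.5,0,0,0],[-3.5,0,-6,0,0,0],[-3.5,0,-6,0,0,0],[-3.5,0,-6,0,0,0]]}}

```text
t: 10.62
position: [598.9, 77.0, 99.9]
tcp_rot: [3.135, -0.003, 1.481]
ft_force: [0.3, 0.1, 1.0]
opening: -0.1
```

```bash
python3 - <<'E'
from g import *
go([-90,-72,100],[-90,-72,37]); im,d=bot.capture("wrist"); save(im,"w8.png")
tr=lambda px,z: T.inv().apply(at_z("wrist",px,z)-O)
for r in bot.silhouettes("wrist","nut_0_center"): print(round(r["confidence"],2),r["centre"],tr(r["centre"],42))
E
```

```text
t 10.6167 pos [598.91  77.02  99.94] tray [25.19 41.41 99.94] F [0.32 0.08 1.01] open -0.12743444099243706 q [0.04 0.13 1.87 0.   1.13 0.13]
[-90, -72, 100] cm [-11.4  -11.46  -0.12] rot [ 0.01 -0.   -0.  ]
[-90, -72, 37] cm [-11.42 -11.51   6.18] rot [ 0.01 -0.   -0.  ]
0.86 [532.4, 395.8] [180.13 -71.15  42.  ]
0.77 [308.1, 166.0] [18.89 95.   42.  ]
0.58 [5.8, 210.4] [-163.73   69.89   42.  ]
0.56 [23.9, 340.1] [-177.21  -21.45   42.  ]
0.44 [264.5, 189.2] [-6.88 81.66 42.  ]
```

View pics/w8.png

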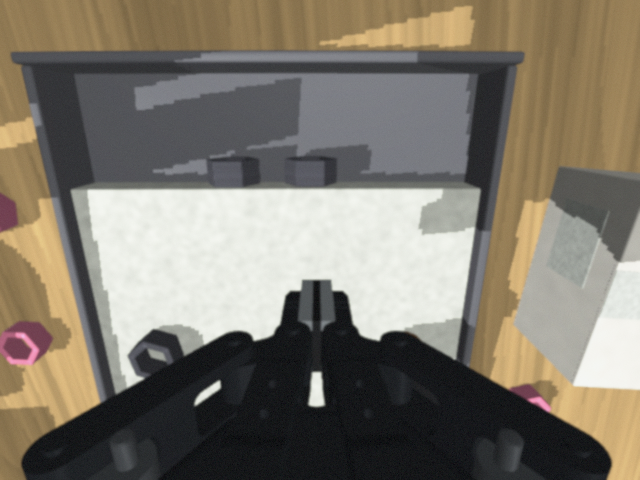

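{"fn": "carry_out", "kwargs": {"commands": [[-1.5,-1.5,0,0,0,0],[-3,-3,0,0,0,0],[-5,-5,0,0,0,0],[-7,-7,0,0.006,0,0],[-9,-9,0,0.006,0,0],[-10.5,-10.5,0,0.006,0,0],[-11.4,-11.5,0,0.006,0,0],[-11.4,-11.5,0,0.006,0,0],[-11.4,-11.5,0,0.006,0,0],[-11.4,-11.5,0,0.006,0,0]]}}

```text
t: 11.55
position: [472.9, -25.1, 96.4]
tcp_rot: [-3.138, -0.003, 1.483]
ft_force: [0.5, 1.2, 0.4]
opening: -0.1
```

```bash
python3 - <<'E'
from g import *
go([-90,-72,37]); im,d=bot.capture("wrist"); save(im,"w9.png")
tr=lambda px,z: T.inv().apply(at_z("wrist",px,z)-O)
for r in bot.silhouettes("wrist","nut_0_center"): print(round(r["confidence"],2),r["centre"],tr(r["centre"],42))
E
```

```text
t 11.55 pos [472.94 -25.1   96.41] tray [-91.67 -71.02  96.41] F [0.54 1.21 0.42] open -0.05605240998485546 q [-0.17 -0.14  2.15  0.    1.14 -0.08]
[-90, -72, 37] cm [-0.12  0.19  5.94] rot [-0. -0. -0.]
0.97 [110.7, 32.5] [-197.83   51.15   42.  ]
0.76 [142.4, 209.9] [-195.97  -43.43   42.  ]
0.6 [611.6, 206.9] [ 84.76 -42.46  42.  ]
```

{"fn": "carry_out", "kwargs": {"commands": [[0,0.1,1,0,0,0],[0,0.2,2,0,0,0],[0,0.2,3,0,0,0],[0,0.2,4,0,0,0],[0,0.2,4.8,0,0,0],[0,0.2,5.3,0,0,0],[0,0.2,5.7,0,0,0],[0,0.2,5.9,0,0,0],[0,0.2,5.9,0,0,0],[0,0.2,5.9,0,0,0]]}}

```text
t: 12.48
position: [475.3, -25.0, 37.9]
tcp_rot: [-3.138, -0.003, 1.483]
ft_force: [-0.6, 0.2, 0.4]
opening: -0.2
```

```bash
python3 - <<'E'
from g import *
go([-90,85,37]); im,d=bot.capture("wrist"); save(im,"w10.png")
E
```

```text
t 12.4833 pos [475.31 -25.05  37.88] tray [-89.32 -70.77  37.88] F [-0.57  0.16  0.38] open -0.1974579579752072 q [-0.17 -0.05  2.18  0.    1.01 -0.08]
[-90, 85, 37] cm [15.58 -0.11  0.13] rot [-0. -0. -0.]
```

View pics/w10.png

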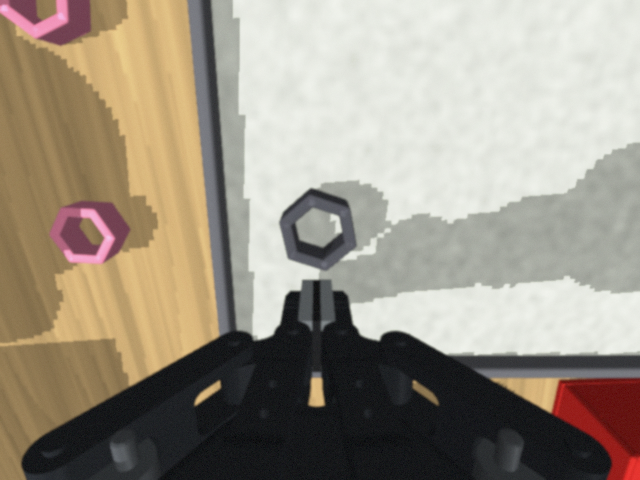

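{"fn": "carry_out", "kwargs": {"commands": [[0.4,0,0,0,0,0],[0.8,0,0,0,0,0],[1.2,0,0,0,0,0],[1.6,0,0,0,0,0],[2.0,0,0,0,0,0],[2.4,0,0,0,0,0],[2.8,0,0,0,0,0],[3.2,0,0,0,0,0],[3.6,0,0,0,0,0],[4.0,0,0,0,0,0]]}}

```text
t: 13.37
position: [478.9, 15.2, 38.2]
tcp_rot: [-3.139, -0.003, 1.483]
ft_force: [-0.6, -0.5, 0.4]
opening: 0.3
```

```bash
python3 - <<'E'
from g import *
go([-90,85,37]); im,d=bot.capture("wrist"); save(im,"w11.png")
for r in bot.silhouettes("wrist","nut_0_center"): m=np.argwhere(r["mask"]); print(round(r["confidence"],2),r["centre"],m.min(0),m.max(0))
E
```

```text
t 13.3667 pos [478.92  15.2   38.18] tray [-89.13 -30.36  38.18] F [-0.62 -0.55  0.43] open 0.26330268893946945 q [-0.08 -0.04  2.18  0.    1.01  0.  ]
[-90, 85, 37] cm [11.54 -0.12  0.15] rot [-0. -0. -0.]
0.93 [102.4, 300.7] [269  66] [329 140]
0.84 [580.9, 15.8] [  0 538] [ 38 634]
0.58 [53.3, 92.5] [55 19] [133 106]
```

```bash
python3 - <<'E'
import cv2,numpy as np
for n in ("w7","w10","w11"):
    g=cv2.imread(f"pics/{n}.png").max(-1)[190:278,240:400]; a=np.argwhere(g<100)
    print(n,a.min(0)+[190,240],a.max(0)+[190,240],a.mean(0)+[190,240])
E
```

```text
w7 [209 274] [277 350] [245.21052632 312.38361749]
w10 [190 282] [266 355] [229.43213296 317.32271468]
w11 [209 267] [277 342] [244.59875583 305.30870918]
```

{"fn": "carry_out", "kwargs": {"commands": [[-0.5,0,0,0,0,0],[-0.8,-0.2,0,0,0,0],[-0.8,-0.5,0,0,0,0],[-0.8,-0.55,0,0,0,0],[-0.4,-0.55,0,0,0,0],[0,-0.55,0,0,0,0],[0.4,-0.55,0,0,0,0],[0.8,-0.55,0,0,0,0],[1.2,-0.55,0,0,0,0],[1.6,-0.55,0,0,0,0]]}}

```text
t: 14.3
position: [474.7, 32.4, 38.1]
tcp_rot: [-3.138, -0.003, 1.484]
ft_force: [0.6, 0.4, -0.1]
opening: -0.1
```

{"fn": "carry_out", "kwargs": {"commands": [[0.4,0,0,0,0,0],[0.8,0,0,0,0,0],[1.2,0,0,0,0,0],[1.6,0,0,0,0,0],[2.0,0,0,0,0,0],[2.4,0,0,0,0,0],[2.8,0,0,0,0,0],[3.2,0,0,0,0,0],[3.6,0,0,0,0,0],[4.0,0,0,0,0,0]]}}

```text
t: 15.13
position: [478.2, 72.7, 38.2]
tcp_rot: [-3.138, -0.003, 1.484]
ft_force: [1.5, -0.6, 0.2]
opening: 0.0
```

```bash
python3 - <<'E'
from g import *
go([-90,85,37]); im,d=bot.capture("wrist"); save(im,"w12.png")
g=im.max(-1)[190:278,240:400]; a=np.argwhere(g<100)
print(a.min(0)+[190,240],a.max(0)+[190,240],a.mean(0)+[190,240])
E
```

```text
t 15.1333 pos [478.21  72.7   38.19] tray [-94.71  26.87  38.19] F [ 1.53 -0.57  0.21] open 0.018704647370874922 q [ 0.04 -0.03  2.17  0.    1.01  0.12]
[-90, 85, 37] cm [5.81 0.46 0.14] rot [-0. -0. -0.]
[209 240] [277 356] [246.75 314.85]
```

Centred again; finish the push.

{"fn": "carry_out", "kwargs": {"commands": [[0.5,0,0,0,0,0],[1.0,0,0,0,0,0],[1.5,0,0,0,0,0],[2.0,0,0,0,0,0],[2.5,0,0,0,0,0],[3.0,0,0,0,0,0],[3.5,0,0,0,0,0],[4.0,0,0,0,0,0],[4.5,0,0,0,0,0],[5.0,0,0,0,0,0]]}}

```text
t: 16.02
position: [482.6, 123.6, 38.4]
tcp_rot: [-3.138, -0.004, 1.484]
ft_force: [-0.3, 0.5, -0.5]
opening: -0.1
```

{"fn": "carry_out", "kwargs": {"commands": [[0.4,0,0,0,0,0],[0.8,0,0,0,0,0],[0.8,0,0,0,0,0],[0.3,0,-0.5,0,0,0],[-0.5,0,-1.5,0,0,0],[-1.5,1,-3,0,0,0],[-2.5,2.5,-5,0,0,0],[-3.5,4,-7,0,0,0],[-4,5,-8,0,0,0],[-4,5,-8,0,0,0]]}}

```text
t: 16.85
position: [533.1, 77.2, 122.9]
tcp_rot: [3.136, -0.004, 1.482]
ft_force: [-0.1, 0.6, 0.3]
opening: 0.1
```

```bash
python3 - <<'E'
from g import *
st(); im,d=bot.capture("wrist"); save(im,"w13.png"); np.save("wd.npy",d); cv2.imwrite("pics/wrist1.png",im[:,:,::-1]); np.save("wristd.npy",d)
from m import cloud
_,W,ok=cloud("wrist"); V=T.inv().apply((W-O).reshape(-1,3)).reshape(W.shape)
b=ok&(abs(V[...,0])<125)&(V[...,1]>81)&(V[...,1]<146)&(V[...,2]>9)
n,l,s,_=cv2.connectedComponentsWithStats(b.astype(np.uint8))
for k in range(1,n):
    if s[k,4]>80: q=V[l==k]; print(s[k,4],"min",q.min(0),"max",q.max(0))
E
```

```text
t 16.85 pos [533.08  77.2  122.9 ] tray [-40.42  36.   122.9 ] F [-0.09  0.64  0.3 ] open 0.10885358298714201 q [ 0.04 -0.03  2.    0.    1.17  0.13]
1154 min [-113.7   81.2    9.4] max [-79.5  97.1  34. ]
1197 min [-47.8  81.3   9.3] max [-13.7  97.4  33.8]
1119 min [ 2.3 81.   9.1] max [35.9 96.8 33.7]
```

View pics/w13.png

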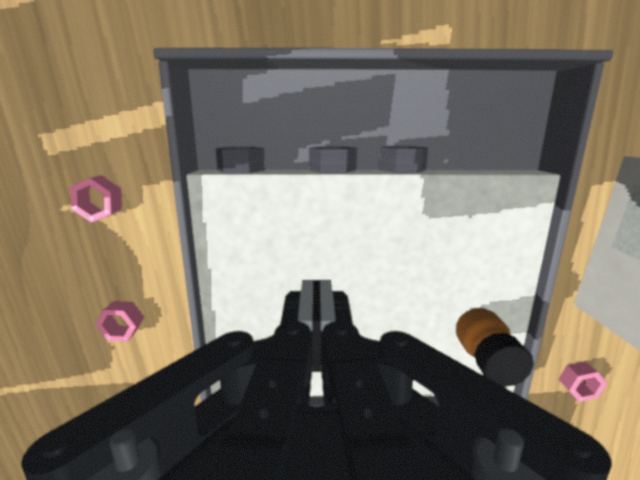

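```bash
python3 - <<'E'
from h import *
bot.capture("scene"); np.set_printoptions(precision=1,suppress=True)
for t in ["jar","carton","tape","bin"]:
    for r in bot.spot_point("scene",t)[:2]: print(t,round(r["confidence"],2),np.array(r["centre"]))
print(bot.job_done())
E
```

```text
jar 0.8 [293.9 259.7]
jar 0.7 [253.7 228.7]
carton 0.93 [229.  316.5]
tape 0.74 [320.7 217.5]
bin 0.58 [253.2 228.1]
the job is handed in; nothing more can be done
None
```

I swept the three steel nuts one at a time over the tray's open edge with the closed fingers, then raised the arm clear and handed the job in at about 17 s of the 58 s allowed. No verdict is reported.

- **Nuts:** the last wrist picture and its depth data show all three in the trough. They stand on edge against the deck wall, at tray x about -97, -31 and 19 mm. They span tray y 81 to 97 mm (centre about 89, limit 80 to 150), with tops near 34 mm. I infer centres about 19 mm above the bench, below the 32 mm limit.
- **Pushing:** one nut drifted about 5 mm sideways mid-push; I backed off, re-centred the fingers and finished it. The wrist forces I read, mostly at the end of each move, stayed under about 2 N.
- **Jar, carton and tape core:** the last scene picture finds them within about 2 to 5 pixels of their first positions. The jar is standing, as in the wrist picture.
- **Bin:** it was not detected in the first scene picture, so I could not compare its position, and it was found only weakly (0.58) at the end. The arm's path kept clear of it.
- **Detector miss:** the jar detector also gave a second hit at the bin's position, which I took as false.

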